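Change jars in the one-handed prep board's push clamp

ROBOT

A 6-joint arm with a two-finger parallel gripper is mounted at the origin on a cart in front of the work surface, level with it; the furniture and walls round the work are solid. World frame = base frame: x ahead of the robot, y to its left, z up, the work surface at z = 0. Lengths are in mm, angles in rad, forces in N, time in s.
With the tool pointing down it reaches from about 325 to 875 mm from the base axis. Payload 4.4 kg.
Tool frame: the origin (TCP) lies on the centre line of the jaws, within the pads' length; the fingertips stand 8 mm ahead of it and the grasp point (between the pads) lies 11 mm behind it (env.tip_extent is the x of the fingertips in the tool frame, in mm); x points along the fingers, y is the direction in which the jaws open and shut, and the axes are right-handed (so a half turn about x gives the same grasp; the last joint's range is limited). The gripper opens to 85 mm and grips with 20 to 120 N. Pads are 22 mm wide; open, the fingers measure 114 mm over their backs; the gripper's body (76 mm by 85 mm) begins 54 mm behind the grasp point. The pads swing forward as they close: fully open they stand 13 mm farther back than shut.
Start: joints at [0.98, 0.207, 1.542, -0, 1.393, -0.15], TCP at [245.341, 520.034, 239.282] pointing down, gripper open.
Joint ranges: [-2.73, 2.73], [-0.86, 2.22], [0.23, 2.46], [-1.11, 4.25], [0.08, 2.63], [-2.82, 2.82]. Speed limits (rad/s): [2.79, 2.79, 3.14, 3.14, 3.14, 3.14].

INTERFACE

Orientations are given as a unit quaternion [w, x, y, z].
In Python, from station import observe, optics, ticket, spotter, env gives the robot as it stands. The module is installed in compiled form; this text tells all that it offers.
- The arm moves only by the shell command python3 -m handwheel 'ROWS' [FORCE]. ROWS is JSON, one flat list of numbers, 5 for each row, row after row: the opening in per cent of the stroke, from 0 (shut) to 100 (fully open), then the shift along the tool's x, y, z in mm, then the turn about the tool's x in degrees. In form: [grip, x, y, z, spin, grip, x, y, z, spin, ...]. A call has 1 to 12 rows; each row shifts and turns the commanded pose from where the row before left it, along the tool's axes as they then stand; what a row does not reach is not made up. A row lasts 1/10 s, in which the tool goes at most 50 mm and 8.59 degrees, less where a joint would pass 70% of its speed; a pose out of reach is approached as far as the arm can. A call with a gripper value outside its range is refused whole. The fingers move at their own pace and stop on an object; FORCE is the grip in N (left out, the last holds). Time passes only in rows, so rows that do not move let the fingers close. It gives the time, the measured TCP pose, the force and the opening at its end, in the units of the state.
- observe(): the state, without advancing time (a new reading comes with each control period).
- optics.get_image(name): name is "scene" or "top" or "wrist"; returns a dict with "img" (480x640x3 uint8, blue, green, red), "z_map" (480x640 float32, mm along the optical axis (not along the pixel's ray), 0 where there is no reading), "intrinsics" (3x3 intrinsics, pixels), "k1" (the pictures are not rectified: a ray, as slopes to the right and down, at radius r is drawn at 1 + k1 r^2 times it, then the intrinsics apply), "origin" and "attitude" of the camera in the world. Camera axes: x right, y down, z forward; pixel columns grow to the right and rows downward; lengths in mm; the calibration is good to about 2 mm. A picture is of the moment at which its call begins.
- ticket.hand_in(): hands the job in, once; it reports no verdict.
Trained networks look in the newest picture that a camera, given by its name, has taken for a name from the list of things; names that differ only in an ending like _2 or _b are one class to them, and where a whole thing is asked for, a point or a joint stands for the part that bears it (a point fixed in the world has none). Each returns a list of dicts, best first, with "p" (0 to 1); they miss things now and then, are a little off and sometimes report something else, mostly with a low value. They report only what shows in the picture. A call takes as long as a camera call. They do not tell look-alikes from the thing itself.
- spotter.spot_in(camera, query): "bbox" ([left, top, right, bottom] as shares, 0 to 1, of the picture: columns of its width, rows of its height, round what is visible of it).
- spotter.spot_point(camera, query): "centre" ([row, column] as shares, 0 to 1, of the picture: columns of its width, rows of its height: a listed point, or the origin of a listed thing).
The state is a dict: "time_s": time; "joint_positions": joint angles; "joint_velocities": joint speeds; "effort": joint torques, N m; "ee_pos": TCP position; "tool_rot": TCP orientation; "wrist_force": force on the tool from outside, world axes, zero at the start; "moment": the same for the moment, N m; "gripper_width": finger opening in mm.
Only numpy, scipy, OpenCV 4.12 (cv2) and the standard library are available. Lean on these libraries where they do the work, as an engineer would, in place of code of your own. Each camera call takes 0.05 s, during which the arm holds its last target.

TASK

The brown-label spice jar held in the push clamp of the bamboo prep board is finished with: swing the clamp's blue handle all the way up to free the jar and stand it upright in the wooden condiment tray. Then take the green-label, red-capped jar out of the tray, stand it upright between the clamp's jaws and swing the handle all the way down, past its snap point, so that the clamp locks and grips the jar for opening with one hand. Leave everything else standing where it is.

Things in the scene. Friction and masses are not known exactly. Their poses are not given: they have to be found in the camera images.
- seat (a point): Point on the prep board's top (16 mm over the worktop) where a gripped jar's axis stands. z up, +y = push direction, towards the fixed V jaw (62 mm across, 51 mm high, on the +y side); x is across. With the handle fully up the jaw space is 12 mm longer than a jar, all on the -y side: set a jar down about 6 mm to -y of this point; 4 mm off in any direction is still pushed home by the clamp.
- board: Bamboo chopping board, fixed, 205 x 268 x 16 mm, origin at the centre of its underside, y along its length. The tray stands on its near half; the clamp stands along its far long side (x = 45 mm): V jaw at +y, then moving jaw, then the steel frame (56 mm wide, up to 45 mm over the board, from 52 to 141 mm to -y of seat), then the handle, to 237 mm when locked.
- clamp_hinge (a point): Centre of the handle's hinge pin, on the fixed frame of the clamp, 123 mm to -y of seat and 34 mm above the board. The hinge runs along this frame's x; y = push direction, z up.
- clamp_handle (a joint): Angle of the blue handle, rad: 0 = locked (lying back along -y, 6 degrees above level, on its stop), 0.14 = dead centre, 1.43 = fully up (upright, on its stop; jaw drawn back 17 mm). Starts locked on the brown-label jar. Left upright it stays up. The sprung jaw presses the jar with about 34 N when locked; with a jar in, throwing the handle takes 2 to 5 N at the grip.
- handle_grip (a point): Point on the axis of the handle's round blue grip, 17.6 mm thick, 88 mm from the hinge; the grip runs from 37 mm before to 27 mm beyond it. 43 mm above the board when locked, 122 mm fully up. Pinched from above, fingers closing along x of seat, it turns between the fingers as it is carried round its arc.
- jaw: The moving jaw, an aluminium plate with a rubber face 44 mm wide and 38 mm high, carried by the plunger on a spring of 5 mm; origin on the axis of the seated jar, 34 mm above the board (when locked), y = push direction.
- brown_jar_mid (a point): Glass spice jar with a brown label and a red cap, 45 mm across, 106 mm tall, 80 to 180 g; this point is on its axis, 53 mm above its base; z = up along the jar. The cap, 44.5 mm across, is the top 21 mm. It starts gripped in the clamp.
- green_jar_mid (a point): Glass spice jar with a green label and a red cap, same size (45 mm across, 106 mm tall, 80 to 180 g); this point is on its axis, 53 mm above its base. It starts in one of the tray's places; it is the only red-capped jar in the tray.
- tray: Wooden tray, fixed on the near half of the prep board roughly along the board's y, 228 x 66 mm outside, 24 mm high, walls 5 mm, floor 5 mm thick; origin at the centre of its underside, long side along its x. Four places in a row on its floor at x = -81, -27, 27 and 81 mm: the one at x = 81 mm is empty, the other three hold the green-label jar, the salt shaker and the pepper shaker in any order, within 2 mm of their places.
- salt_mid (a point): Salt shaker with a grey cap, 44 mm across, 90 mm tall, in the tray (leave); point on its axis 45 mm above its base.
- pepper_mid (a point): Pepper shaker with a grey cap, 44 mm across, 90 mm tall, in the tray (leave); point on its axis 45 mm above its base.
- oil_mid (a point): Tall oil bottle, 61 mm across, 271 mm tall, on the worktop (leave); point on its axis 135 mm above its base.
- tin_mid (a point): Food tin, 75 mm across, 58 mm tall, on the worktop (leave); point on its axis 29 mm above its base.
Mind the look-alikes: they are no part of the job. Leave any pink look-alike of the part that bears brown_jar_mid alone. What is shaped like the part that bears green_jar_mid but pink is not meant.

How it is judged:
By the outcome, as a careful person would: the job done as asked, in the order asked, and still so for the second after the job is handed in, with the robot touching nothing.
It also fails if it takes over 67 s, if anything falls off the work surface, if the arm or the gripper's body presses on something with over 40 N, if the wrist force passes 120 N, or if a joint passes its speed limit or range.

## Working session

There is one attempt and no reset: what is moved stays moved. The work goes in short steps, Python scripts to look and compute and a shell command to move; the robot and the scene stay as the last step left them, time stands still between calls to the robot, and variables do not carry over. Pictures are saved under pics/ and viewed, and the job is handed in when it is done.

```bash
mkdir -p pics; cat > h.py <<'E'
import numpy as np, cv2
from station import observe, optics, ticket, spotter, env
from scipy.spatial.transform import Rotation as R
def q2R(q): return R.from_quat([q[1],q[2],q[3],q[0]]).as_matrix()
def att(d):
    a=np.array(d["attitude"]); return a if a.shape==(3,3) else q2R(a)
def ray(d,u,v):
    K=np.array(d["intrinsics"]);p=np.array([(u-K[0,2])/K[0,0],(v-K[1,2])/K[1,1]])
    s=p.copy()
    for _ in range(20): s=p/(1+d["k1"]*(s@s))
    return s
def px2w(d,u,v,z=None):
    s=ray(d,u,v); 
    if z is None: z=d["z_map"][int(v),int(u)]
    return att(d)@(np.array([s[0],s[1],1])*z)+np.array(d["origin"])
def onplane(d,u,v,Z):
    s=ray(d,u,v);r=att(d)@np.array([s[0],s[1],1]);o=np.array(d["origin"]);return o+r*(Z-o[2])/r[2]
def w2px(d,P):
    c=att(d).T@(np.array(P)-np.array(d["origin"]));s=c[:2]/c[2];s=s*(1+d["k1"]*(s@s));K=np.array(d["intrinsics"])
    return K[0,0]*s[0]+K[0,2],K[1,1]*s[1]+K[1,2]
E
python3 - <<'E'
from h import *
s=observe();print(s)
for n in ["scene","top","wrist"]:
    d=optics.get_image(n);cv2.imwrite(f"pics/{n}0.png",d["img"]);print(n,d["origin"],d["attitude"],d["intrinsics"],d["k1"])
    for q in ["seat","clamp_hinge","handle_grip","brown_jar_mid","green_jar_mid","salt_mid","pepper_mid","tray","board","oil_mid","tin_mid","jaw"]:
        print(q,[(round(r["p"],2),round(r["centre"][1]*640),round(r["centre"][0]*480)) for r in spotter.spot_point(n,q)[:3]])
E
```

```text
{'time_s': 0.0, 'joint_positions': array([ 9.79485901e-01,  2.07411553e-01,  1.54297806e+00,  1.91259841e-05,
        1.39352263e+00, -1.50517961e-01]), 'joint_velocities': array([ 0.00128361, -0.00026727,  0.0011033 ,  0.00066085, -0.00282914,
       -0.00056636]), 'effort': array([ 3.20932759e-04, -3.83043659e+01, -2.91591346e+01, -1.80671145e-04,
        1.07524966e-02, -1.92988153e-06]), 'ee_pos': array([244.91637394, 519.39785867, 238.11912522]), 'tool_rot': array([ 0.68969832,  0.15382421,  0.69030524, -0.15534804]), 'wrist_force': array([ 0.05721962, -0.53337044, -0.90288249]), 'moment': array([-0.01872594, -0.04486901, -0.06882601]), 'gripper_width': 85.12024342001129}
scene [-165.75414022 -324.46598583  934.08233415] [-0.31700587  0.79480694 -0.47755334  0.19932889] [[449.43385477   0.         325.5157369 ]
 [  0.         449.43385477 236.3736157 ]
 [  0.           0.           1.        ]] 0.008224864239419627
seat [(0.67, 318, 225)]
clamp_hinge [(0.56, 330, 249)]
handle_grip [(0.8, 342, 268)]
brown_jar_mid [(0.92, 383, 280), (0.85, 239, 275), (0.57, 317, 214)]
green_jar_mi
[... 614 characters left out ...]
 349, 257)]
brown_jar_mid [(0.9, 282, 193), (0.89, 400, 251), (0.67, 250, 324)]
green_jar_mid [(0.94, 375, 303), (0.66, 271, 255)]
salt_mid [(0.51, 256, 237)]
pepper_mid [(0.72, 291, 274)]
tray [(0.76, 265, 246)]
board [(0.78, 292, 234)]
oil_mid [(0.97, 196, 157), (0.38, 264, 248)]
tin_mid []
jaw [(0.44, 283, 194)]
wrist [171.36940434 554.6333035  374.41760374] [0.13571216 0.83354715 0.52854194 0.08616713] [[405.76115923   0.         319.64193245]
 [  0.         405.76115923 239.47176267]
 [  0.           0.           1.        ]] 0.01813178086106695
seat []
clamp_hinge []
handle_grip []
brown_jar_mid []
green_jar_mid []
salt_mid []
pepper_mid []
tray []
board []
oil_mid []
tin_mid []
jaw []
```

View pics/scene0.png

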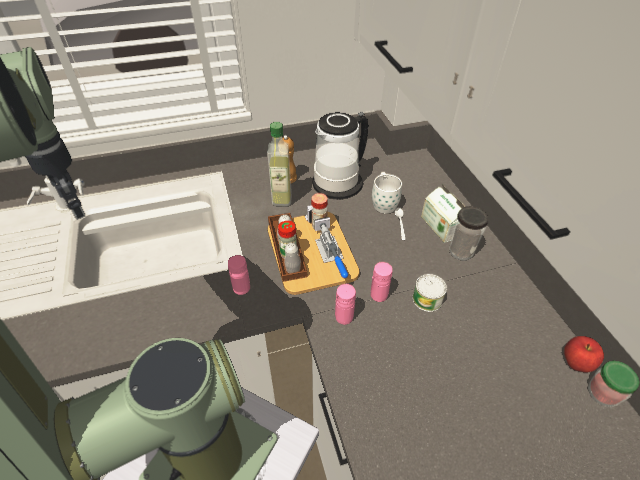

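View pics/top0.png

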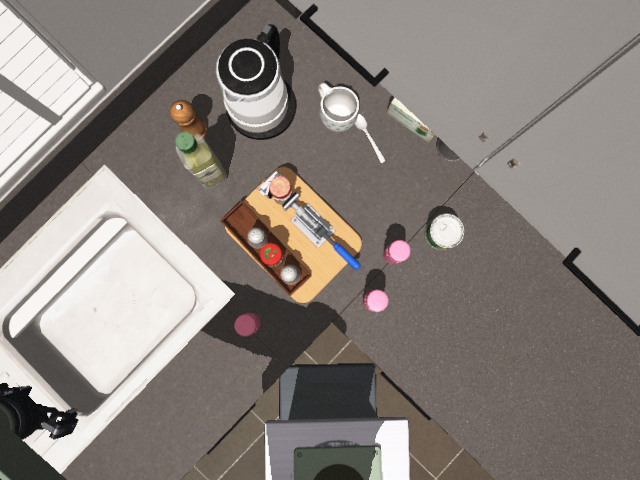

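```bash
python3 - <<'E'
from h import *
d=optics.get_image("top");np.save("top.npy",d,allow_pickle=True)
e=optics.get_image("scene");np.save("scene.npy",e,allow_pickle=True)
c=cv2.resize(d["img"][160:310,210:370],None,fx=4,fy=4,interpolation=cv2.INTER_CUBIC);cv2.imwrite("pics/topc.png",c)
c=cv2.resize(e["img"][180:310,255:375],None,fx=4.5,fy=4.5,interpolation=cv2.INTER_CUBIC);cv2.imwrite("pics/scc.png",c)
E
```

```text
(no output)
```

View pics/topc.png

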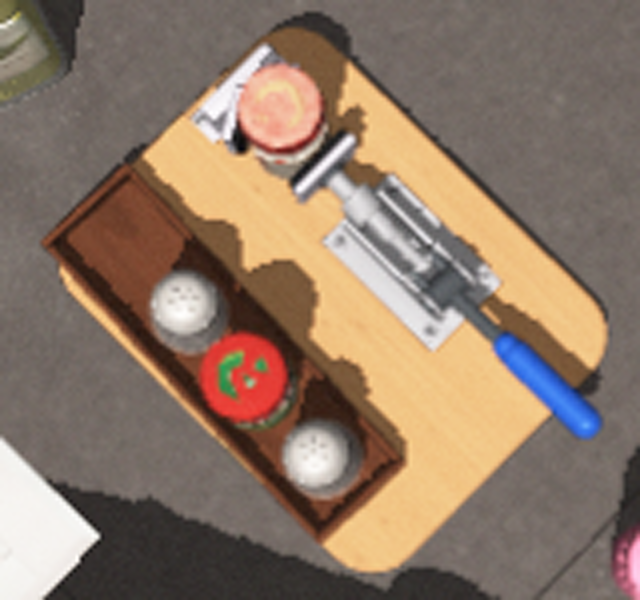

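View pics/scc.png

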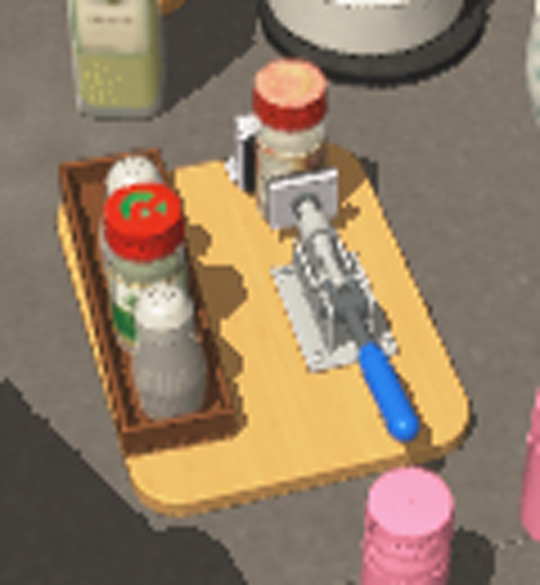

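```bash
cat >> h.py <<'E'
def cloud(d,step=1,box=None):
    v,u=np.mgrid[0:480:step,0:640:step];u=u.ravel();v=v.ravel()
    z=d["z_map"][v,u];ok=z>0;u,v,z=u[ok],v[ok],z[ok]
    K=np.array(d["intrinsics"]);p=np.stack([(u-K[0,2])/K[0,0],(v-K[1,2])/K[1,1]],1);s=p.copy()
    for _ in range(20): s=p/(1+d["k1"]*(s**2).sum(1,keepdims=True))
    P=np.c_[s*z[:,None],z]@att(d).T+np.array(d["origin"])
    return P,np.stack([u,v],1)
E
python3 - <<'E'
from h import *
for n in ["top","scene"]:
    d=np.load(n+".npy",allow_pickle=True).item()
    P,uv=cloud(d)
    img=d["img"][uv[:,1],uv[:,0]].astype(int)
    def blob(name,u0,v0,r,zl,zh):
        m=(np.hypot(uv[:,0]-u0,uv[:,1]-v0)<r)&(P[:,2]>zl)&(P[:,2]<zh)
        Q=P[m]; 
        if len(Q)<4: print(name,len(Q));return
        (c,ra)=cv2.minEnclosingCircle(Q[:,:2].astype(np.float32))
        print(n,name,len(Q),"z",np.median(Q[:,2]).round(1),"mean",Q[:,:2].mean(0).round(1),"minenc",np.round(c,1),round(ra,1))
    if n=="top":
        blob("brown",280,187,14,115,135);blob("green",271,255,14,118,140);blob("sA",256,236,12,95,125);blob("sB",290,274,12,95,125);blob("oil",186,143,15,200,320);blob("oil",195,157,25,20,320)
    else:
        blob("brown",319,201,12,115,135);blob("green",287,227,12,118,140)
    # board surface
    hsv=cv2.cvtColor(d["img"],cv2.COLOR_BGR2HSV)[uv[:,1],uv[:,0]]
    m=(hsv[:,0]>13)&(hsv[:,0]<25)&(hsv[:,1]>120)&(hsv[:,2]>150)&(P[:,2]<40)&(P[:,2]>5)
    Q=P[m];b=Q[:,:2].astype(np.float32);print("board",len(Q),np.median(Q[:,2]),cv2.minAreaRect(b))
    m=(hsv[:,0]>105)&(hsv[:,0]<125)&(hsv[:,1]>150)&(P[:,2]>20)&(P[:,2]<200)&(abs(uv[:,0]-345)<25)&(abs(uv[:,1]-260)<30)
    Q=P[m];print("handle",len(Q),Q.mean(0),Q.max(0),Q.min(0));u_,s_,vt=np.linalg.svd(Q-Q.mean(0));print(vt[0],s_);t=(Q-Q.mean(0))@vt[0];print(t.min(),t.max())
    for name,uvp in (("traycenter",None),):
        m=(hsv[:,0]<15)&(hsv[:,1]>80)&(hsv[:,2]<130)&(P[:,2]>32)&(P[:,2]<48)&(abs(uv[:,0]-280)<45)&(abs(uv[:,1]-245)<60)
        Q=P[m];print("trayrim",len(Q),np.median(Q[:,2]),cv2.minAreaRect(Q[:,:2].astype(np.float32)))
    # worktop height
    m=(P[:,2]<15)&(P[:,2]>-15);print("worktop",np.median(P[m,2]))
E
```

```text
top brown 349 z 121.3 mean [652.4 110.2] minenc [653.  109.8] 22.2
top green 367 z 126.3 mean [512.3 129.7] minenc [512.9 130. ] 22.2
top sA 207 z 105.4 mean [553.4 162. ] minenc [554.1 162.5] 17.0
top sB 212 z 106.0 mean [473.7  94.7] minenc [474.2  95.1] 17.1
top oil 519 z 266.9 mean [708.5 271.9] minenc [717.9 279.4] 27.0
top oil 1382 z 201.8 mean [699.8 265.6] minenc [735.8 287.6] 62.3
board 464 15.277423197884673 ((629.7908935546875, 150.6890869140625), (442.7503967285156, 203.7554168701172), 44.44509506225586)
handle 228 [509.38193021 -28.83387339  64.71966234] [538.72233172  -1.96289455  73.25279019] [483.28890184 -54.54718625  55.09381167]
[-0.7142902  -0.69079971  0.11218413] [302.45259385  66.49907666  38.11962179]
-37.028509223909616 35.084553688056985
trayrim 437 38.7275704402341 ((537.9310913085938, 142.1584930419922), (231.8324737548828, 108.61866760253906), 25.088003158569336)
worktop -0.03328304202136678
scene brown 159 z 121.7 mean [651.  111.1] minenc [654.9 113.5] 24.3
scene green 196 z 126.5 mean [511.  130.3] minenc [513.7 130.7] 23.4
board 2471 15.423216060895584 ((552.7400512695312, 71.41036987304688), (614.6327514648438, 257.0422668457031), 63.40348815917969)
handle 124 [506.93732397 -28.91378662  64.99305175] [537.77474813   1.04059681  71.02987648] [482.16233114 -54.31451265  58.11855209]
[-0.70236018 -0.70848618  0.06882955] [228.90479749  47.46825304  23.05187062]
-41.006503033521895 32.385298966215636
trayrim 217 37.77402290056693 ((534.1299438476562, 150.202392578125), (232.152099609375, 66.15126037597656), 41.97423553466797)
worktop 0.1799463951766711
```

```bash
python3 - <<'E'
from h import *
from scipy.optimize import minimize
s=observe();print(s["time_s"],env.tip_extent);Rt=q2R(s["tool_rot"]);print(Rt.round(3))
Ps=[]
for n in ["top","scene"]:
    d=np.load(n+".npy",allow_pickle=True).item()
    P,uv=cloud(d);hsv=cv2.cvtColor(d["img"],cv2.COLOR_BGR2HSV)[uv[:,1],uv[:,0]]
    loc=np.hypot(P[:,0]-540,P[:,1]-150)<150
    m=(hsv[:,0]<15)&(hsv[:,1]>80)&(P[:,2]>34)&(P[:,2]<44)&loc
    Q=P[m][:,:2]
    def cost(p,Q=Q,L=109/1.0*1,):
        c,s_=np.cos(p[2]),np.sin(p[2]);q=(Q-p[:2])@np.array([[c,-s_],[s_,c]])
        a=np.abs(q)-np.array([111.5,30.5]) # rim midline
        o=np.maximum(a,0);sd=np.hypot(*o.T)+np.minimum(a.max(1),0)
        return np.minimum(np.abs(sd),8).sum()
    best=min((minimize(cost,[x,y,t],method="Nelder-Mead") for x in (530,540) for y in (145,155) for t in (.7,.75)),key=lambda r:r.fun)
    print(n,len(Q),best.x[:2],np.degrees(best.x[2]),best.fun/len(Q))
    x,y,t=best.x
    for k in (-81,-27,27,81): print(k,(x+k*np.cos(t)).round(1),(y+k*np.sin(t)).round(1))
    m=(hsv[:,0]>10)&(hsv[:,0]<25)&(hsv[:,1]>100)&(hsv[:,2]>140)&(P[:,2]<22)&(P[:,2]>10)&(np.hypot(P[:,0]-570,P[:,1]-90)<190)
    print("board",m.sum(),cv2.minAreaRect(P[m][:,:2].astype(np.float32)))
    for u,v in ([(398,250),(376,300)] if n=="top" else [(383,270),(346,292)]): print("pink",px2w(d,u,v))
E
```

```text
2.05 8.0
[[ 0.     0.427  0.904]
 [ 0.     0.904 -0.427]
 [-1.     0.     0.   ]]
top 592 [533.00332681 148.07552968] 41.95543870535115 1.4238092326914062
-81 472.8 93.9
-27 512.9 130.0
27 553.1 166.1
81 593.2 202.2
board 4237 ((566.50732421875, 88.6042709350586), (266.7933349609375, 204.8656005859375), 43.86206817626953)
pink [ 517.25875198 -132.9388218   108.10753244]
pink [ 428.6898045   46.0243376 1229.6477842]
scene 303 [533.79691361 149.78798001] 41.90886331018951 1.54297170060332
-81 473.5 95.7
-27 513.7 131.8
27 553.9 167.8
81 594.1 203.9
board 2388 ((566.4302978515625, 89.8617935180664), (270.8954772949219, 205.6732635498047), 44.244346618652344)
pink [ 514.53991814 -136.38040107  105.16984439]
pink [411.75964525 -87.55478895 107.75719003]
```

```bash
cat >> h.py <<'E'
def plan(tgt,yaw=None,n=12,grip=100,curve=None):
    """rows from present pose to TCP tgt with tool-y yaw (deg)"""
    s=observe();p=np.array(s["ee_pos"]);Rt=q2R(s["tool_rot"])
    y0=np.degrees(np.arctan2(Rt[1,1],Rt[0,1]));tilt=np.degrees(np.arccos(-Rt[2,0]))
    dy=0 if yaw is None else (yaw-y0)
    if abs(dy)>180: dy-=360*np.sign(dy)
    print("t",s["time_s"],"pos",p.round(1),"yaw",round(y0,2),"tilt",round(tilt,2),"w",round(s["gripper_width"],1),"F",s["wrist_force"].round(1),"q",s["joint_positions"].round(2))
    D=np.array(tgt)-p;rows=[]
    for i in range(n):
        y=np.radians(y0+dy*i/n);d=D/n if curve is None else curve[i]
        ty=np.array([np.cos(y),np.sin(y),0]);tz=np.cross([0,0,-1],ty)
        rows+=[grip,round(-d[2],1),round(d@ty,1),round(d@tz,1),round(-dy/n,2)]
    print(str(rows).replace(" ",""))
E
python3 - <<'E'
from h import *
plan([501.3,-36.1,160],-46,18)
E
```

```text
t 2.05 pos [245.4 520.  239.3] yaw 64.74 tilt 0.0 w 85.5 F [-0.5 -0.3  0.2] q [ 0.98  0.21  1.54 -0.    1.39 -0.15]
[100,np.float64(4.4),np.float64(-21.9),np.float64(26.0),np.float64(6.15),100,np.float64(4.4),np.float64(-19.0),np.float64(28.2),np.float64(6.15),100,np.float64(4.4),np.float64(-15.8),np.float64(30.1),np.float64(6.15),100,np.float64(4.4),np.float64(-12.5),np.float64(31.6),np.float64(6.15),100,np.float64(4.4),np.float64(-9.0),np.float64(32.8),np.float64(6.15),100,np.float64(4.4),np.float64(-5.5),np.float64(33.6),np.float64(6.15),100,np.float64(4.4),np.float64(-1.8),np.float64(34.0),np.float64(6.15),100,np.float64(4.4),np.float64(1.8),np.float64(34.0),np.float64(6.15),100,np.float64(4.4),np.float64(5.4),np.float64(33.6),np.float64(6.15),100,np.float64(4.4),np.float64(9.0),np.float64(32.8),np.float64(6.15),100,np.float64(4.4),np.float64(12.5),np.float64(31.6),np.float64(6.15),100,np.float64(4.4),np.float64(15.8),np.float64(30.1),np.float64(6.15),100,np.float64(4.4),np.float64(18.9),np.float64(28.3),np.float64(6.15),100,np.float64(4.4),np.float64(21.8),np.float64(26.1),np.float64(6.15),100,np.float64(4.4),np.float64(24.5),np.float64(23.6),np.float64(6.15),100,np.float64(4.4),np.float64(26.9),np.float64(20.8),np.float64(6.15),100,np.float64(4.4),np.float64(29.0),np.float64(17.8),np.float64(6.15),100,np.float64(4.4),np.float64(30.7),np.float64(14.6),np.float64(6.15)]
```

```bash
sed -i 's/round(-d\[2\],1),round(d@ty,1),round(d@tz,1),round(-dy\/n,2)/float(round(-d[2],1)),float(round(d@ty,1)),float(round(d@tz,1)),float(round(-dy\/n,2))/' h.py
python3 -m handwheel '[100,4,-22,26,6.2,100,4,-19,28,6.2,100,4,-16,30,6.2,100,4,-12,32,6.2,100,4,-9,33,6.2,100,4,-5,34,6.2,100,4,-2,34,6.2,100,4,2,34,6.2,100,4,5,34,6.2,100,4,9,33,6.2,100,4,12,32,6.2,100,4,16,30,6.2]'
python3 - <<'E'
from h import *
plan([501.3,-36.1,140],-46,6,60)
E
```

```text
time_s: 3.25
ee_pos: [415.3, 146.0, 191.4]
tool_rot: [0.455, 0.542, 0.455, -0.541]
wrist_force: [0.3, -0.3, 0.5]
gripper_width: 85.5
t 3.25 pos [415.3 146.  191.4] yaw -9.91 tilt 0.05 w 85.5 F [ 0.3 -0.3  0.5] q [ 0.14 -0.04  1.91  0.    1.27  0.31]
[60,8.6,19.3,27.4,6.01,60,8.6,22.1,25.2,6.01,60,8.6,24.6,22.8,6.01,60,8.6,26.9,20.1,6.01,60,8.6,28.8,17.2,6.01,60,8.6,30.5,14.0,6.01]
```

```bash

python3 -m handwheel '[60,8,19,27,6,60,8,22,25,6,60,8,25,23,6,60,8,27,20,6,60,8,29,17,6,60,8,30,14,6,60,0,0,0,0]'
python3 - <<'E'
from h import *
d=optics.get_image("wrist");cv2.imwrite("pics/w1.png",d["img"])
for q in ["handle_grip","clamp_hinge"]:
  for r in spotter.spot_point("wrist",q)[:2]:
    u,v=r["centre"][1]*640,r["centre"][0]*480;print(q,r["p"],u,v,onplane(d,u,v,59 if q[0]=="h" else 50).round(1))
P,uv=cloud(d);hsv=cv2.cvtColor(d["img"],cv2.COLOR_BGR2HSV)[uv[:,1],uv[:,0]]
m=(hsv[:,0]>105)&(hsv[:,0]<125)&(hsv[:,1]>150)&(P[:,2]>30)&(P[:,2]<100)
Q=P[m];print(len(Q),Q.mean(0),Q.max(0));
c=cv2.minAreaRect(Q[:,:2].astype(np.float32));print(c)
plan([501.3,-36.1,50],-46,6,60)
E
```

```text
time_s: 3.95
ee_pos: [502.9, -36.8, 142.7]
tool_rot: [-0.266, -0.655, -0.265, 0.656]
wrist_force: [0.9, 0.1, 0.4]
gripper_width: 51.2
handle_grip 0.84 320.384 249.50400000000002 [504.7 -35.8  59. ]
clamp_hinge 0.72 313.088 84.72 [565.7  28.5  50. ]
clamp_hinge 0.62 243.072 9.408 [566.6  77.3  50. ]
2678 [508.74053542 -30.55644235  66.57697579] [533.08794912  -8.88282173  71.9256686 ]
((508.73468017578125, -30.024303436279297), (60.533363342285156, 15.810062408447266), 44.445343017578125)
t 4.1 pos [501.4 -33.3 143.2] yaw -45.64 tilt 0.04 w 51.1 F [ 1.2 -0.7 -0.5] q [-0.24  0.16  1.81  0.    1.17  0.56]
[60,15.5,0.3,0.3,0.06,60,15.5,0.3,0.3,0.06,60,15.5,0.3,0.3,0.06,60,15.5,0.3,0.3,0.06,60,15.5,0.3,0.3,0.06,60,15.5,0.3,0.3,0.06]
```

View pics/w1.png

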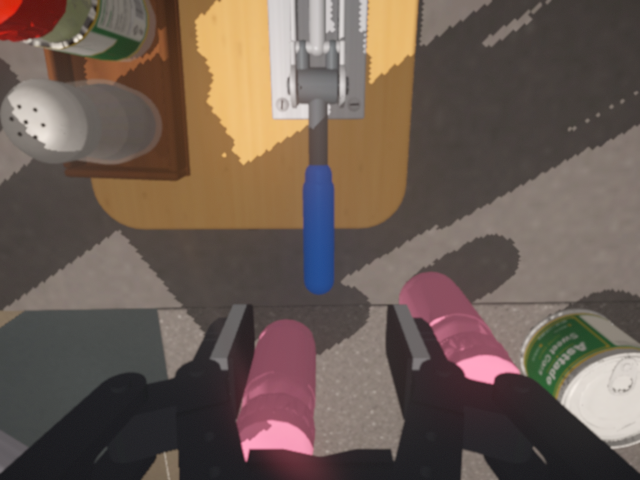

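```bash

python3 -m handwheel '[60,16,0,0,0,60,16,0,0,0,60,16,0,0,0,60,16,0,0,0,60,16,0,0,0,60,14,0,0,0,60,0,0,0,0,15,0,0,0,0,10,0,0,0,0,10,0,0,0,0,10,0,0,0,0]' 40
python3 - <<'E'
from h import *
d=optics.get_image("wrist");cv2.imwrite("pics/w2.png",d["img"])
plan([501.3,-36.1,48],-46,6,10)
E
```

```text
time_s: 5.2
ee_pos: [503.9, -34.9, 50.7]
tool_rot: [0.268, 0.656, 0.265, -0.653]
wrist_force: [3.9, -4.0, -1.4]
gripper_width: 16.3
t 5.25 pos [503.9 -34.9  50.6] yaw -45.65 tilt 0.32 w 16.4 F [ 3.6 -4.9 -0.9] q [-0.24  0.3   1.86 -0.    0.97  0.56]
[10,0.4,-0.2,0.5,0.06,10,0.4,-0.2,0.5,0.06,10,0.4,-0.2,0.5,0.06,10,0.4,-0.2,0.5,0.06,10,0.4,-0.2,0.5,0.06,10,0.4,-0.2,0.5,0.06]
```

View pics/w2.png

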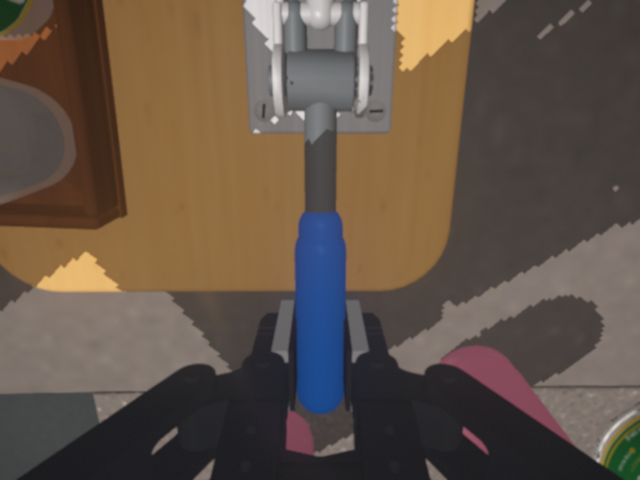

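```bash

python3 - <<'E'
import numpy as np
r=86.4;t=np.radians(6+4*np.arange(22));print([[float(round(-(r*np.sin(b)-r*np.sin(a)),1)),0,float(round(r*np.cos(b)-r*np.cos(a),1))] for a,b in zip(t[:-1],t[1:])])
E
```

```text
[[-6.0, 0, -0.8], [-5.9, 0, -1.3], [-5.8, 0, -1.7], [-5.7, 0, -2.1], [-5.5, 0, -2.5], [-5.3, 0, -2.8], [-5.1, 0, -3.2], [-4.9, 0, -3.5], [-4.6, 0, -3.9], [-4.3, 0, -4.2], [-4.0, 0, -4.5], [-3.7, 0, -4.8], [-3.4, 0, -5.0], [-3.0, 0, -5.2], [-2.6, 0, -5.4], [-2.3, 0, -5.6], [-1.9, 0, -5.7], [-1.5, 0, -5.9], [-1.0, 0, -5.9], [-0.6, 0, -6.0], [-0.2, 0, -6.0]]
```

```bash

python3 -m handwheel '[10,-6,0.5,-0.8,0,10,-6,0.3,-1.2,0,10,-6,0,-1.7,0,10,-5.7,0,-2,0,10,-5.5,0,-2.5,0,10,-5.3,0,-2.8,0,10,-5,0,-3.2,0,10,-4.9,0,-3.5,0,10,-4.6,0,-4,0,10,-4.3,0,-4.2,0]'
python3 -m handwheel '[10,-4,0,-4.5,0,10,-3.7,0,-4.8,0,10,-3.4,0,-5,0,10,-3,0,-5.2,0,10,-2.6,0,-5.4,0,10,-2.3,0,-5.6,0,10,-2,0,-5.7,0,10,-1.5,0,-5.9,0,10,-1,0,-6,0,10,-0.6,0,-6,0,10,-0.2,0,-6,0,10,0,0,0,0]'
python3 - <<'E'
from h import *
d=optics.get_image("wrist");cv2.imwrite("pics/w3.png",d["img"])
e=optics.get_image("scene");c=cv2.resize(e["img"][150:310,235:395],None,fx=3.5,fy=3.5,interpolation=cv2.INTER_CUBIC);cv2.imwrite("pics/s3.png",c)
plan([501.3,-36.1,48],-46,1,10)
E
```

```text
time_s: 6.25
ee_pos: [522.4, -16.8, 103.3]
tool_rot: [0.268, 0.656, 0.266, -0.654]
wrist_force: [5.2, -4.1, -5.5]
gripper_width: 16.4
time_s: 7.45
ee_pos: [564.2, 26.3, 127.4]
tool_rot: [0.267, 0.655, 0.267, -0.655]
wrist_force: [-0.5, -0.1, 0.3]
gripper_width: 8.6
t 7.55 pos [563.6  26.3 127.2] yaw -45.65 tilt 0.04 w 8.6 F [0.7 0.5 0.8] q [-0.11  0.3   1.67  0.    1.17  0.69]
[10,79.2,1.0,88.2,0.35]
```

View pics/s3.png

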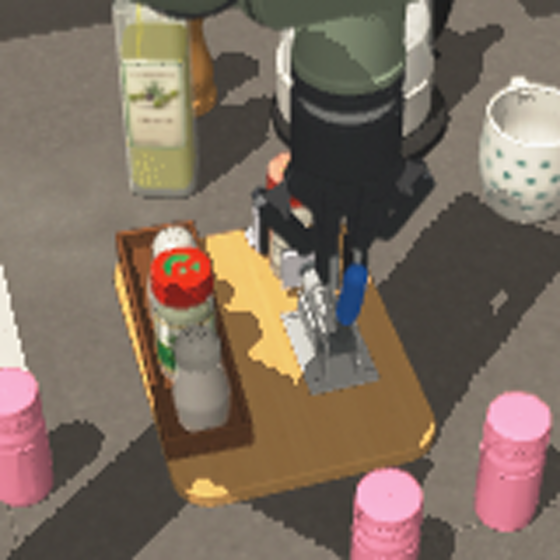

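View pics/w3.png

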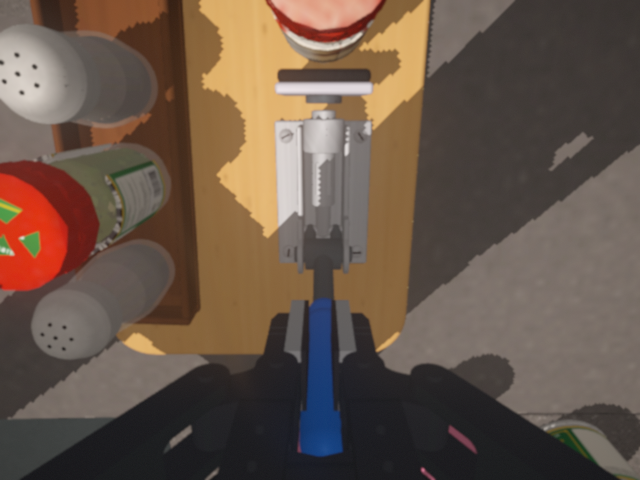

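```bash

python3 - <<'E'
from h import *
H=np.array([565,25.5,50]);dd=np.array([np.cos(np.radians(44.2)),np.sin(np.radians(44.2)),0])
for n in ["wrist","scene","top"]:
    d=optics.get_image(n)
    P,uv=cloud(d);hsv=cv2.cvtColor(d["img"],cv2.COLOR_BGR2HSV)[uv[:,1],uv[:,0]]
    m=(hsv[:,0]>105)&(hsv[:,0]<125)&(hsv[:,1]>150)&(P[:,2]>30)&(P[:,2]<190)&(np.hypot(P[:,0]-H[0],P[:,1]-H[1])<120)
    Q=P[m]-H
    if len(Q)<5: print(n,len(Q));continue
    a=Q@dd;b=Q@np.array([dd[1],-dd[0],0]);z=Q[:,2]
    print(n,len(Q));
    for lo in range(0,130,10):
        k=(z>=lo)&(z<lo+10)
        if k.sum()>2: print(lo,k.sum(),"along",a[k].min().round(1),a[k].max().round(1),"perp",b[k].min().round(1),b[k].max().round(1))
print(observe()["time_s"])
E
```

```text
wrist 4221
40 144 along -7.9 -3.7 perp -5.4 3.2
50 285 along -9.6 -4.4 perp -5.7 2.9
60 406 along -13.2 -5.9 perp -5.8 2.9
70 478 along -17.0 -9.1 perp -5.9 2.7
80 588 along -19.6 -7.1 perp -6.1 2.8
90 845 along -25.6 -6.9 perp -7.7 5.2
100 1413 along -29.6 -7.5 perp -7.5 5.6
110 52 along -26.3 -6.8 perp -2.9 4.8
120 10 along -11.4 -8.7 perp 4.7 4.9
scene 98
40 3 along -19.2 -18.1 perp -6.5 -1.1
50 12 along -24.5 -12.8 perp -7.9 3.0
60 13 along -27.7 -21.0 perp -8.4 4.0
70 10 along -31.1 -18.1 perp -8.5 2.5
80 13 along -33.7 -3.2 perp -7.9 4.5
90 16 along -37.4 -26.9 perp -8.0 5.3
100 30 along -37.1 -26.7 perp -9.4 6.7
top 7
100 6 along -37.6 -36.1 perp -4.8 3.3
7.7
```

```bash

python3 -m handwheel '[60,0,0,0,0,60,0,0,0,0,60,1,0,6,0,60,2,0,6,0,60,2,0,6,0,60,0,0,6,0,10,0,0,0,0,10,0,0,0,0,10,0,0,0,0]' 60
python3 -m handwheel '[10,-1.5,0,-5,0,10,-1.5,0,-5,0,10,-1.0,0,-5,0,10,-0.5,0,-5,0,10,0,0,-3,0,10,0,0,0,0]' 60
```

```text
time_s: 8.6
ee_pos: [548.0, 8.1, 122.4]
tool_rot: [0.268, 0.656, 0.266, -0.654]
wrist_force: [2.8, -4.1, -1.3]
gripper_width: 16.2
time_s: 9.2
ee_pos: [563.3, 23.1, 126.2]
tool_rot: [-0.268, -0.654, -0.266, 0.656]
wrist_force: [1.5, -6.5, -2.8]
gripper_width: 16.1
```

```bash

python3 -m handwheel '[10,0,0,-3,0,10,0,0,-2,0,10,0,0,0,0]' 60
python3 - <<'E'
from h import *
H=np.array([565,25.5,50]);dd=np.array([np.cos(np.radians(44.2)),np.sin(np.radians(44.2)),0])
for n in ["wrist","scene"]:
    d=optics.get_image(n)
    if n=="wrist": cv2.imwrite("pics/w4.png",d["img"])
    P,uv=cloud(d);hsv=cv2.cvtColor(d["img"],cv2.COLOR_BGR2HSV)[uv[:,1],uv[:,0]]
    m=(hsv[:,0]>105)&(hsv[:,0]<125)&(hsv[:,1]>150)&(P[:,2]>30)&(P[:,2]<190)&(np.hypot(P[:,0]-H[0],P[:,1]-H[1])<120)
    Q=P[m]-H;a=Q@dd;z=Q[:,2];print(n,len(Q))
    for lo in range(20,130,10):
        k=(z>=lo)&(z<lo+10)
        if k.sum()>2: print(lo,k.sum(),"along",a[k].min().round(1),a[k].max().round(1))
E
```

```text
time_s: 9.5
ee_pos: [566.4, 26.2, 126.2]
tool_rot: [-0.269, -0.653, -0.266, 0.656]
wrist_force: [0.7, -8.0, 0.6]
gripper_width: 16.2
wrist 5952
40 46 along 5.6 8.2
50 221 along 4.1 9.1
60 466 along 3.2 8.9
70 566 along 2.1 8.3
80 699 along 0.8 8.2
90 873 along 0.3 7.7
100 1282 along -8.4 7.4
110 1799 along -8.2 6.4
scene 120
40 5 along -7.1 -0.3
50 15 along -9.2 -2.5
60 14 along -9.6 -4.5
70 15 along -10.7 -3.9
80 17 along -11.2 -5.6
90 12 along -11.7 -5.8
100 27 along -12.5 5.2
110 15 along -10.6 2.2
```

View pics/w4.png

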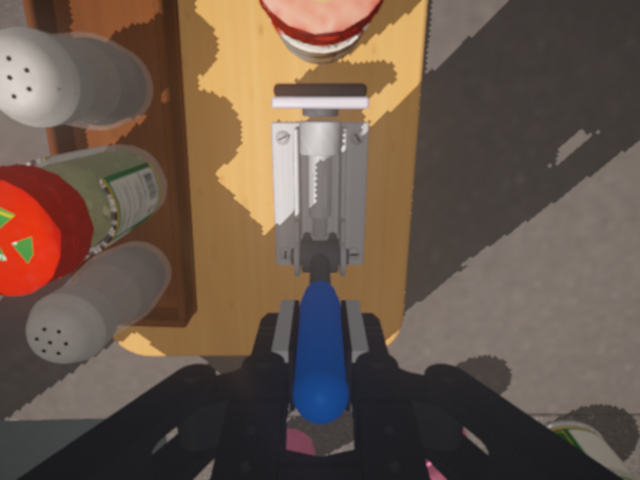

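```bash

python3 -m handwheel '[10,0,0,-2,0,10,0,0,0,0,60,0,0,1,0,60,0,0,0,0,80,-20,0,0,0,100,-30,0,0,0,100,-30,0,0,0]' 60
python3 - <<'E'
from h import *
d=optics.get_image("wrist");cv2.imwrite("pics/w5.png",d["img"])
P,uv=cloud(d);m=(np.hypot(P[:,0]-652,P[:,1]-110)<45)&(P[:,2]>115)&(P[:,2]<130)
print(m.sum(),np.median(P[m],0),cv2.minEnclosingCircle(P[m][:,:2].astype(np.float32)))
plan([652.7,110.2,200],-46,6,100)
E
```

```text
time_s: 10.3
ee_pos: [566.8, 30.3, 206.7]
tool_rot: [-0.267, -0.654, -0.268, 0.655]
wrist_force: [1.0, -1.5, -0.5]
gripper_width: 85.3
5163 [650.10937462 107.75127733 122.90671463] ((654.1921997070312, 111.85296630859375), 21.981369018554688)
t 10.35 pos [570.7  30.  213.5] yaw -45.61 tilt 0.57 w 85.3 F [2.3 0.5 3.5] q [-0.1   0.21  1.59  0.    1.33  0.7 ]
[100,2.3,0.0,-19.1,0.06,100,2.3,-0.0,-19.1,0.06,100,2.3,-0.0,-19.1,0.06,100,2.3,-0.1,-19.1,0.06,100,2.3,-0.1,-19.1,0.06,100,2.3,-0.1,-19.1,0.06]
```

View pics/w5.png

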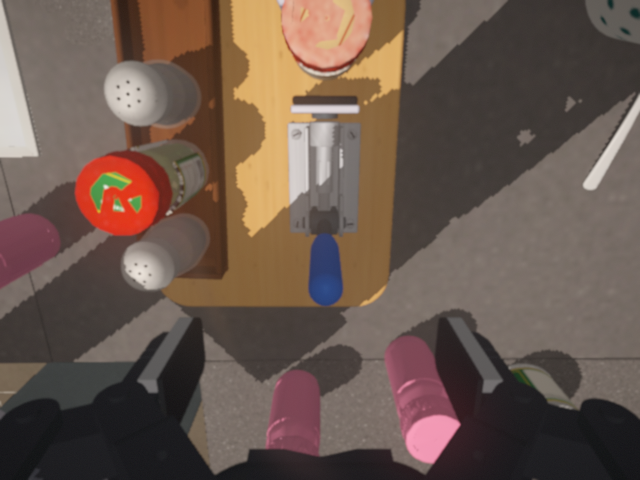

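```bash

python3 -m handwheel '[100,1,0,-19,0,100,1,0,-19,0,100,1,0,-19,0,100,1,0,-19,0,100,1,0,-19,0,100,0,0,-19,0,100,0,0,0,0,100,0,0,0,0]' 60
python3 - <<'E'
from h import *
plan([653,110.5,80],-46,8,100)
E
```

```text
time_s: 11.15
ee_pos: [648.6, 109.7, 201.0]
tool_rot: [-0.267, -0.654, -0.267, 0.655]
wrist_force: [-0.5, -0.6, -0.1]
gripper_width: 85.7
t 11.15 pos [648.6 109.7 201. ] yaw -45.59 tilt 0.04 w 85.7 F [-0.5 -0.6 -0.1] q [0.04 0.41 1.36 0.   1.37 0.83]
[100,15.1,0.3,-0.5,0.05,100,15.1,0.3,-0.5,0.05,100,15.1,0.3,-0.5,0.05,100,15.1,0.3,-0.5,0.05,100,15.1,0.3,-0.5,0.05,100,15.1,0.3,-0.5,0.05,100,15.1,0.3,-0.5,0.05,100,15.1,0.3,-0.5,0.05]
```

```bash

python3 -m handwheel '[100,15,1,-1,0,100,15,1,-1,0,100,15,0,-1,0,100,15,0,-1,0,100,15,0,0,0,100,15,0,0,0,100,15,0,0,0,100,16,0,0,0,100,0,0,0,0]' 40
python3 -m handwheel '[60,0,0,0,0,45,0,0,0,0,40,0,0,0,0,40,0,0,0,0,40,0,0,0,0,40,0,0,0,0]' 40
```

```text
time_s: 12.05
ee_pos: [650.7, 110.4, 76.7]
tool_rot: [-0.266, -0.653, -0.268, 0.657]
wrist_force: [-0.2, -0.4, -0.8]
gripper_width: 85.5
time_s: 12.65
ee_pos: [654.0, 110.8, 81.8]
tool_rot: [0.267, 0.656, 0.267, -0.654]
wrist_force: [-0.8, 0.6, 4.8]
gripper_width: 43.2
```

```bash

python3 -m handwheel '[40,-4,0,0.5,0,40,-10,0,0.5,0,40,-20,0,0,0,40,-20,0,0,0,40,-20,0,0,0,40,-16,0,0,0,40,0,0,0,0,40,0,0,0,0]' 50
python3 - <<'E'
from h import *
plan([593.5,202.7,170],-48,8,40)
E
```

```text
time_s: 13.45
ee_pos: [652.2, 109.8, 170.3]
tool_rot: [-0.267, -0.655, -0.267, 0.655]
wrist_force: [-0.7, -0.2, -2.2]
gripper_width: 43.1
t 13.45 pos [652.2 109.8 170.3] yaw -45.66 tilt 0.0 w 43.1 F [-0.7 -0.2 -2.2] q [ 0.04  0.44  1.38 -0.    1.32  0.83]
[40,0.0,-13.4,-2.9,0.29,40,0.0,-13.5,-2.8,0.29,40,0.0,-13.5,-2.7,0.29,40,0.0,-13.5,-2.7,0.29,40,0.0,-13.5,-2.6,0.29,40,0.0,-13.5,-2.5,0.29,40,0.0,-13.5,-2.5,0.29,40,0.0,-13.5,-2.4,0.29]
```

```bash

python3 -m handwheel '[40,0,-13.4,-2.8,0.3,40,0,-13.5,-2.7,0.3,40,0,-13.5,-2.7,0.3,40,0,-13.5,-2.7,0.3,40,0,-13.5,-2.6,0.3,40,0,-13.5,-2.5,0.3,40,0,-13.5,-2.5,0.3,40,0,-13.5,-2.4,0.3,40,0,0,0,0,40,0,0,0,0]'
python3 - <<'E'
from h import *
plan([593.5,202.7,170],-48,1,40)
d=optics.get_image("wrist");cv2.imwrite("pics/w6.png",d["img"])
e=optics.get_image("top");cv2.imwrite("pics/t6.png",cv2.resize(e["img"][120:310,190:390],None,fx=3,fy=3))
e=optics.get_image("scene");cv2.imwrite("pics/s6.png",cv2.resize(e["img"][150:310,235:395],None,fx=3.5,fy=3.5))
E
```

```text
time_s: 14.45
ee_pos: [593.6, 202.9, 170.5]
tool_rot: [0.254, 0.66, 0.253, -0.66]
wrist_force: [-0.9, -0.4, -2.1]
gripper_width: 43.2
t 14.45 pos [593.6 202.9 170.5] yaw -48.01 tilt 0.04 w 43.2 F [-0.9 -0.4 -2.1] q [ 0.19  0.38  1.47 -0.    1.29  1.03]
[40,0.5,0.1,0.2,-0.01]
```

View pics/w6.png

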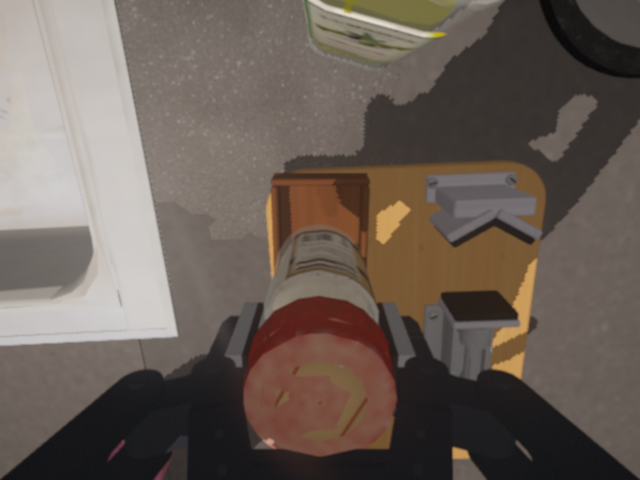

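View pics/s6.png

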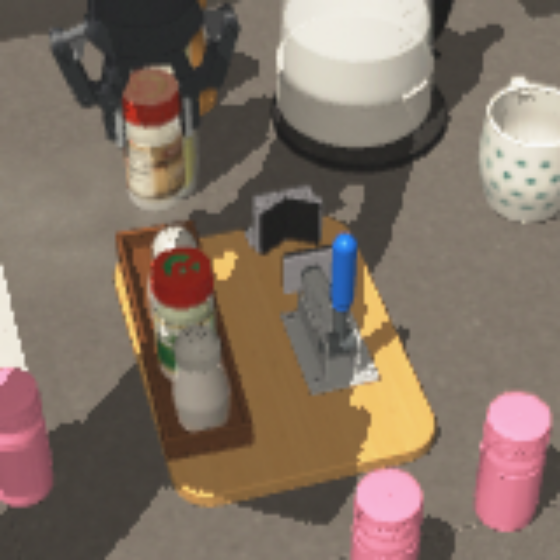

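```bash

python3 - <<'E'
from h import *
d=optics.get_image("wrist");P,uv=cloud(d)
m=(uv[:,1]>300)&(uv[:,1]<452)&(uv[:,0]>240)&(uv[:,0]<400)
z=P[m][:,2];top=np.percentile(z[(z<230)&(z>150)],90);print("captop",top)
k=m&(abs(P[:,2]-top)<4);print(cv2.minEnclosingCircle(P[k][:,:2].astype(np.float32)),np.median(P[k],0))
# tray rim corners outer (z=40)
for u,v in [(273,176),(369,175),(276,184),(362,184)]: print(u,v,onplane(d,u,v,40).round(1))
k=(uv[:,1]>170)&(uv[:,1]<255)&(uv[:,0]>265)&(uv[:,0]<375)&(P[:,2]>36)&(P[:,2]<44)
Q=P[k][:,:2];t=np.radians(42);L=Q@[np.cos(t),np.sin(t)];W=Q@[-np.sin(t),np.cos(t)]
print(len(Q),"L",np.percentile(L,[1,99]),"W",np.percentile(W,[1,99]))
T=np.array([593.6,202.9]);print("tcp",T@[np.cos(t),np.sin(t)],T@[-np.sin(t),np.cos(t)],observe()["ee_pos"])
E
```

```text
captop 212.01806016838643
((595.09814453125, 203.60049438476562), 22.578704833984375) [597.69338941 205.72680788 211.39142823]
273 176 [600.8 249.1  40. ]
369 175 [643.3 202.8  40. ]
276 184 [598.1 244.3  40. ]
362 184 [636.  202.1  40. ]
1826 L [559.57318909 612.02087223] W [-279.31630746 -213.84249845]
tcp 576.8973684335936 -246.411842845255 [594.03505413 202.08897973 170.41705645]
```

```bash

python3 -m handwheel '[40,14,0,0,0,40,14,0,0,0,40,14,0,0,0,40,14,0,0,0,40,13,0,0,0,40,11,0,0,0,40,3,0,0,0,40,1,0,0,0,40,0,0,0,0]'
python3 -m handwheel '[40,0.7,0,0,0,40,0,0,0,0]'
```

```text
time_s: 15.55
ee_pos: [593.9, 202.9, 86.7]
tool_rot: [0.253, 0.66, 0.253, -0.66]
wrist_force: [-0.1, 0.8, 0.2]
gripper_width: 43.1
time_s: 15.75
ee_pos: [594.0, 202.9, 86.6]
tool_rot: [0.253, 0.661, 0.253, -0.66]
wrist_force: [-1.9, 0.9, 4.9]
gripper_width: 43.3
```

```bash

python3 -m handwheel '[50,0,0,0,0,65,0,0,0,0,90,0,0,0,0,100,-5,0,0,0,100,-15,0,0,0,100,-25,0,0,0,100,-25,0,0,0,100,-20,0,0,0,100,0,0,0,0]'
python3 - <<'E'
from h import *
e=optics.get_image("scene");cv2.imwrite("pics/s7.png",cv2.resize(e["img"][150:310,235:395],None,fx=3.5,fy=3.5))
d=optics.get_image("wrist");cv2.imwrite("pics/w7.png",d["img"])
P,uv=cloud(d);m=(np.hypot(P[:,0]-594,P[:,1]-203)<35)&(P[:,2]>115)&(P[:,2]<135);print(m.sum(),cv2.minEnclosingCircle(P[m][:,:2].astype(np.float32)) if m.sum() else 0, np.median(P[m],0))
plan([512.8,129.9,170],-48,6,100)
E
```

```text
time_s: 16.65
ee_pos: [596.8, 203.3, 181.2]
tool_rot: [0.254, 0.664, 0.252, -0.657]
wrist_force: [1.1, 0.7, -0.3]
gripper_width: 85.6
6128 ((595.896484375, 204.1274871826172), 22.71923828125) [597.65509742 205.90637798 127.75519386]
t 16.75 pos [594.1 202.7 176.6] yaw -48.06 tilt 0.11 w 85.1 F [ 1.5 -1.1 -1.1] q [ 0.19  0.37  1.47 -0.    1.3   1.03]
[100,1.1,-0.0,18.2,-0.01,100,1.1,-0.0,18.2,-0.01,100,1.1,-0.0,18.2,-0.01,100,1.1,-0.0,18.2,-0.01,100,1.1,-0.0,18.2,-0.01,100,1.1,-0.0,18.2,-0.01]
```

View pics/s7.png

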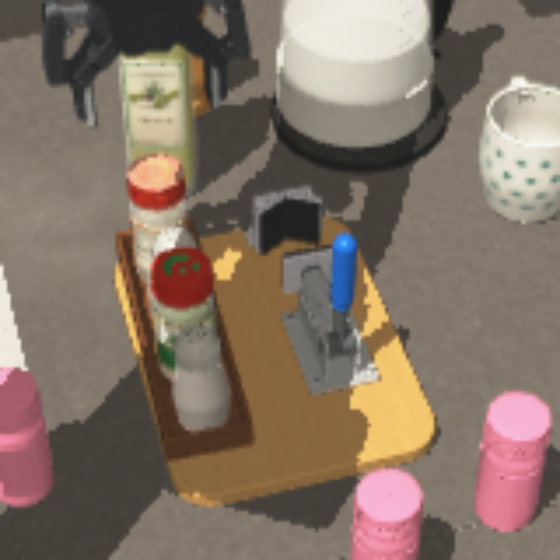

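View pics/w7.png

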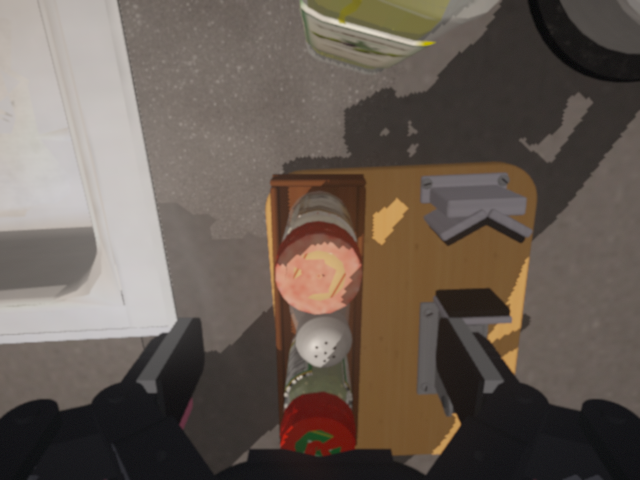

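```bash

python3 -m handwheel '[100,0,0,18,0,100,0,0,18,0,100,0,0,18,0,100,0,0,18,0,100,0,0,18,0,100,0,0,18.5,0,100,0,0,0,0,100,0,0,0,0]'
python3 - <<'E'
from h import *
plan([512.9,130,85],-48,7,100)
E
```

```text
time_s: 17.55
ee_pos: [512.4, 130.2, 174.6]
tool_rot: [-0.253, -0.66, -0.253, 0.661]
wrist_force: [1.1, -0.3, 0.7]
gripper_width: 85.4
t 17.55 pos [512.4 130.2 174.6] yaw -48.09 tilt 0.09 w 85.4 F [ 1.1 -0.3  0.7] q [0.08 0.17 1.72 0.   1.25 0.92]
[100,12.8,0.1,-0.0,-0.01,100,12.8,0.1,-0.0,-0.01,100,12.8,0.1,-0.0,-0.01,100,12.8,0.1,-0.0,-0.01,100,12.8,0.1,-0.0,-0.01,100,12.8,0.1,-0.0,-0.01,100,12.8,0.1,-0.0,-0.01]
```

```bash

python3 -m handwheel '[100,12.8,0,0,0,100,12.8,0,0,0,100,12.8,0,0,0,100,12.8,0,0,0,100,12.8,0,0,0,100,12.8,0,0,0,100,12.8,0,0,0,70,0,0,0,0,50,0,0,0,0,40,0,0,0,0,40,0,0,0,0,40,0,0,0,0]' 50
python3 -m handwheel '[40,0,0,0,0,40,-4,0,0,0,40,-12,0,0,0,40,-20,0,0,0,40,-25,0,0,0,40,-25,0,0,0,40,-16,0,0,0,40,0,0,0,0,40,0,0,0,0]' 50
python3 - <<'E'
from h import *
e=optics.get_image("scene");cv2.imwrite("pics/s8.png",cv2.resize(e["img"][150:310,235:395],None,fx=3.5,fy=3.5))
d=optics.get_image("wrist");cv2.imwrite("pics/w8.png",d["img"]);P,uv=cloud(d)
s=observe();T=s["ee_pos"];m=(np.hypot(P[:,0]-T[0],P[:,1]-T[1])<35)&(uv[:,1]<450)&(P[:,2]>T[2]+30)&(P[:,2]<T[2]+55)
top=np.percentile(P[m][:,2],90);k=m&(abs(P[:,2]-top)<4);print(top,cv2.minEnclosingCircle(P[k][:,:2].astype(np.float32)))
plan([648.4,106,187],-46,9,40)
E
```

```text
time_s: 18.75
ee_pos: [513.7, 130.3, 87.0]
tool_rot: [0.253, 0.661, 0.253, -0.66]
wrist_force: [0.1, 0.4, 2.3]
gripper_width: 43.2
time_s: 19.65
ee_pos: [512.8, 130.2, 188.3]
tool_rot: [0.253, 0.66, 0.253, -0.66]
wrist_force: [-1.3, -0.4, -0.3]
gripper_width: 43.1
232.00914740804654 ((514.6717529296875, 133.17010498046875), 34.698280334472656)
t 19.75 pos [511.8 130.1 186.8] yaw -48.06 tilt 0.15 w 43.5 F [-0.3  0.7 -1.9] q [0.08 0.16 1.71 0.   1.27 0.92]
[40,-0.0,12.1,-9.5,-0.23,40,-0.0,12.2,-9.5,-0.23,40,-0.0,12.2,-9.4,-0.23,40,-0.0,12.2,-9.4,-0.23,40,-0.0,12.3,-9.3,-0.23,40,-0.0,12.3,-9.3,-0.23,40,-0.0,12.4,-9.2,-0.23,40,-0.0,12.4,-9.2,-0.23,40,-0.0,12.4,-9.1,-0.23]
```

View pics/s8.png

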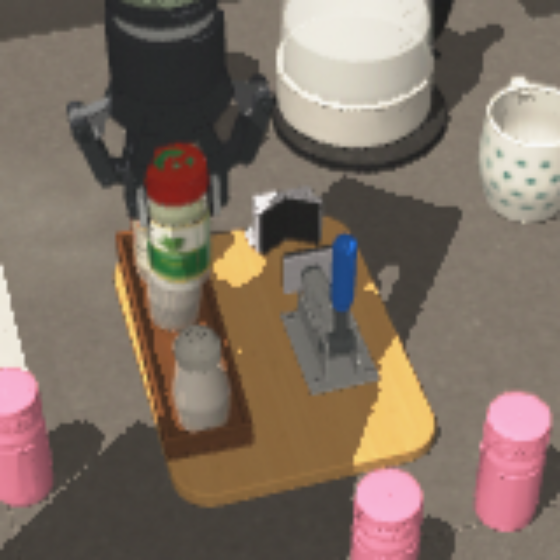

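View pics/w8.png

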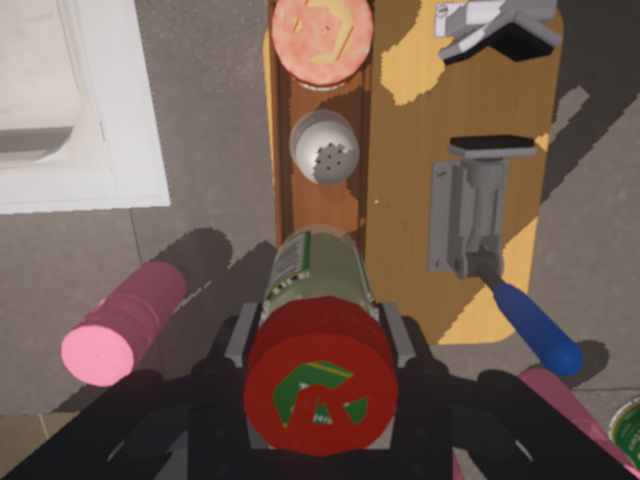

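```bash

python3 -m handwheel '[40,0,12.1,-9.5,-0.2,40,0,12.2,-9.5,-0.2,40,0,12.2,-9.4,-0.2,40,0,12.2,-9.4,-0.2,40,0,12.3,-9.3,-0.2,40,0,12.3,-9.3,-0.2,40,0,12.4,-9.2,-0.2,40,0,12.4,-9.2,-0.3,40,0,12.4,-8.2,-0.3,40,0,0,0,0,40,0,0,0,0]'
python3 - <<'E'
from h import *
plan([647.7,105.3,122],-46,4,40)
d=optics.get_image("wrist");cv2.imwrite("pics/w9.png",d["img"])
for p in [(652.7,110.2,16),(648.4,106,16)]: print(w2px(d,p))
P,uv=cloud(d);m=(P[:,2]>50)&(P[:,2]<72)&(np.hypot(P[:,0]-680,P[:,1]-136)<50)
Q=P[m];t=np.radians(44);L=Q@[np.cos(t),np.sin(t),0];W=Q@[np.sin(t),-np.cos(t),0]
S=np.array([652.7,110.2]);print(m.sum(),"V: L",np.percentile(L,[1,99])-S@[np.cos(t),np.sin(t)],"W",np.percentile(W,[1,99])-S@[np.sin(t),-np.cos(t)])
E
```

```text
time_s: 20.85
ee_pos: [647.8, 105.3, 186.3]
tool_rot: [-0.264, -0.655, -0.265, 0.657]
wrist_force: [-0.6, -0.1, -0.9]
gripper_width: 43.6
t 20.85 pos [647.8 105.3 186.3] yaw -46.08 tilt 0.21 w 43.6 F [-0.6 -0.1 -0.9] q [0.03 0.42 1.38 0.   1.35 0.83]
[40,16.1,-0.0,0.0,-0.02,40,16.1,-0.0,0.0,-0.02,40,16.1,-0.0,0.0,-0.02,40,16.1,-0.0,0.0,-0.02]
(np.float64(319.99569587376845), np.float64(204.93546129452375))
(np.float64(320.04576111762753), np.float64(212.48767747863795))
3218 V: L [17.06782697 44.9931557 ] W [-26.94144129  26.59357247]
```

View pics/w9.png

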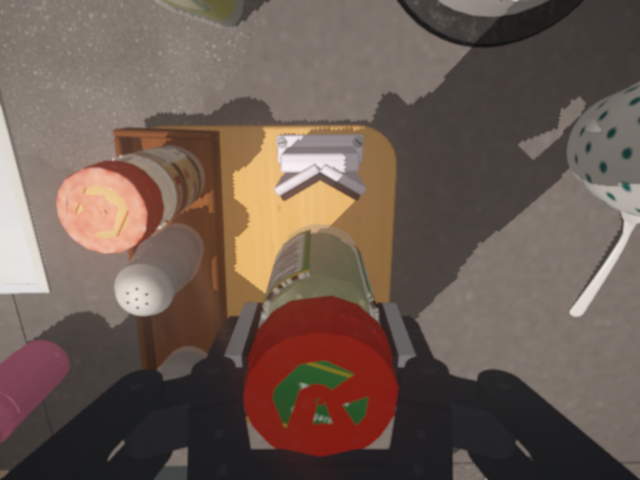

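```bash

python3 -m handwheel '[40,15,0,0,0,40,17,0,0,0,40,17,0,0,0,40,17,0,0,0,40,14,0,0,0,40,11,0,0,0,40,8,0,0,0,40,3,0,0,0,40,1,0,0,0,40,0,0,0,0]'
python3 -m handwheel '[40,1,0,0,0,40,0,0,0,0]'
```

```text
time_s: 21.9
ee_pos: [649.4, 105.4, 85.7]
tool_rot: [0.265, 0.656, 0.264, -0.655]
wrist_force: [-0.3, 1.3, -0.5]
gripper_width: 43.7
time_s: 22.1
ee_pos: [649.3, 105.4, 84.7]
tool_rot: [0.265, 0.656, 0.264, -0.655]
wrist_force: [-0.1, -0.7, -1.7]
gripper_width: 43.3
```

```bash

python3 -m handwheel '[40,1.5,0,0,0,40,0.7,0,0,0,40,0,0,0,0]'
python3 -m handwheel '[40,0.6,0,0,0,40,0,0,0,0]'
```

```text
time_s: 22.4
ee_pos: [649.0, 105.4, 82.1]
tool_rot: [0.265, 0.656, 0.265, -0.656]
wrist_force: [-0.2, 0.6, 0.4]
gripper_width: 43.5
time_s: 22.6
ee_pos: [649.1, 105.5, 82.0]
tool_rot: [0.265, 0.656, 0.265, -0.656]
wrist_force: [-2.5, 0.2, 4.6]
gripper_width: 43.8
```

```bash

python3 -m handwheel '[50,0,0,0,0,65,0,0,0,0,90,0,0,0,0,100,-5,0,0,0,100,-20,0,0,0,100,-35,0,0,0,100,-40,0,0,0,100,-33,0,0,0,100,0,0,0,0,100,0,0,0,0]'
python3 - <<'E'
from h import *
d=optics.get_image("wrist");cv2.imwrite("pics/w10.png",d["img"])
P,uv=cloud(d);m=(np.hypot(P[:,0]-650,P[:,1]-107)<35)&(P[:,2]>112)&(P[:,2]<130);print(m.sum(),cv2.minEnclosingCircle(P[m][:,:2].astype(np.float32)) if m.sum() else 0, np.median(P[m],0))
plan([563.5,24,213],-46,6,60)
E
```

```text
time_s: 23.6
ee_pos: [649.6, 105.4, 215.8]
tool_rot: [0.265, 0.657, 0.264, -0.655]
wrist_force: [-0.5, 0.5, -1.3]
gripper_width: 85.7
4266 ((650.372802734375, 107.64742279052734), 22.632686614990234) [651.81429694 108.76501114 122.76317439]
t 23.65 pos [648.5 105.3 213.8] yaw -46.06 tilt 0.05 w 85.6 F [ 0.2  0.3 -0.7] q [ 0.03  0.4   1.35 -0.    1.4   0.83]
[60,0.1,-0.1,19.6,-0.01,60,0.1,-0.1,19.6,-0.01,60,0.1,-0.1,19.6,-0.01,60,0.1,-0.1,19.6,-0.01,60,0.1,-0.1,19.6,-0.01,60,0.1,-0.1,19.6,-0.01]
```

View pics/w10.png

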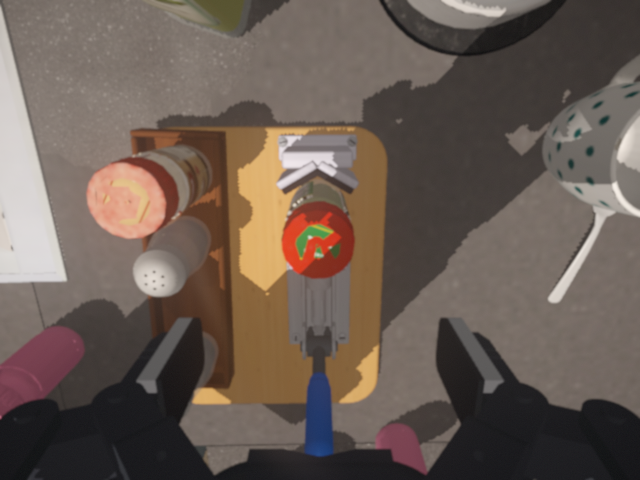

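```bash

python3 -m handwheel '[60,0,0,19.5,0,60,0,0,19.5,0,60,0,0,19.5,0,60,0,0,19.5,0,60,0,0,19.5,0,60,0,0,19,0,60,0,0,0,0,60,0,0,0,0]'
python3 - <<'E'
from h import *
plan([564,24.5,125],-46,6,60)
E
```

```text
time_s: 24.45
ee_pos: [564.2, 24.6, 212.7]
tool_rot: [-0.264, -0.655, -0.265, 0.657]
wrist_force: [0.7, 0.4, 0.1]
gripper_width: 50.8
t 24.45 pos [564.2  24.6 212.7] yaw -46.1 tilt 0.16 w 50.8 F [0.7 0.4 0.1] q [-0.11  0.21  1.59  0.    1.34  0.69]
[60,14.6,-0.0,0.0,-0.02,60,14.6,-0.0,0.0,-0.02,60,14.6,-0.0,0.0,-0.02,60,14.6,-0.0,0.0,-0.02,60,14.6,-0.0,0.0,-0.02,60,14.6,-0.0,0.0,-0.02]
```

```bash

python3 -m handwheel '[60,15,0,0,0,60,15,0,0,0,60,15,0,0,0,60,15,0,0,0,60,15,0,0,0,60,12.5,0,0,0,60,0,0,0,0,10,0,0,0,0,10,0,0,0,0,10,0,0,0,0,10,0,0,0,0]' 60
python3 -m handwheel '[10,0.4,0,6,0,10,0.8,0,6,0,10,1.2,0,5.9,0,10,1.7,0,5.8,0,10,2.1,0,5.6,0,10,2.5,0,5.5,0,10,2.8,0,5.3,0,10,3.2,0,5.1,0,10,3.5,0,4.9,0,10,3.9,0,4.6,0,10,0,0,0,0]' 60
python3 - <<'E'
from h import *
d=optics.get_image("wrist");cv2.imwrite("pics/w11.png",d["img"])
e=optics.get_image("scene");cv2.imwrite("pics/s11.png",cv2.resize(e["img"][150:310,235:395],None,fx=3.5,fy=3.5))
plan([564,24.5,125],-46,1,60)
E
```

```text
time_s: 25.55
ee_pos: [565.4, 24.9, 128.0]
tool_rot: [0.265, 0.656, 0.265, -0.655]
wrist_force: [-2.3, 1.9, 5.0]
gripper_width: 16.1
time_s: 26.65
ee_pos: [526.1, -13.5, 105.9]
tool_rot: [0.265, 0.657, 0.264, -0.655]
wrist_force: [-1.8, 2.4, 5.2]
gripper_width: 15.9
t 26.75 pos [526.1 -13.5 105.9] yaw -46.06 tilt 0.12 w 16.0 F [-3.6  1.1  6.2] q [-0.19  0.26  1.78  0.    1.1   0.61]
[60,-19.1,-1.1,-53.6,-0.06]
```

View pics/w11.png

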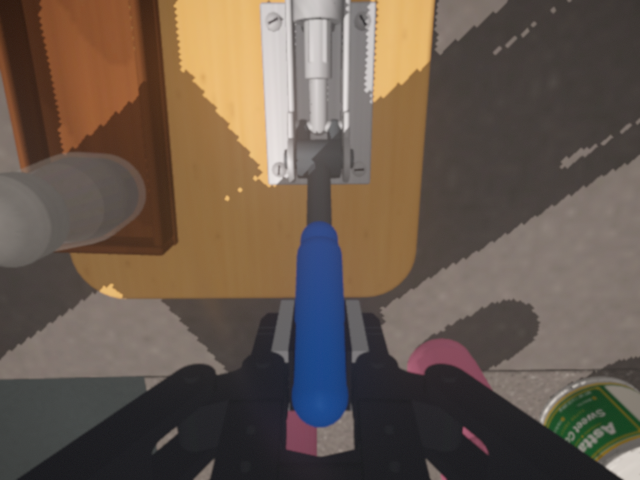

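View pics/s11.png

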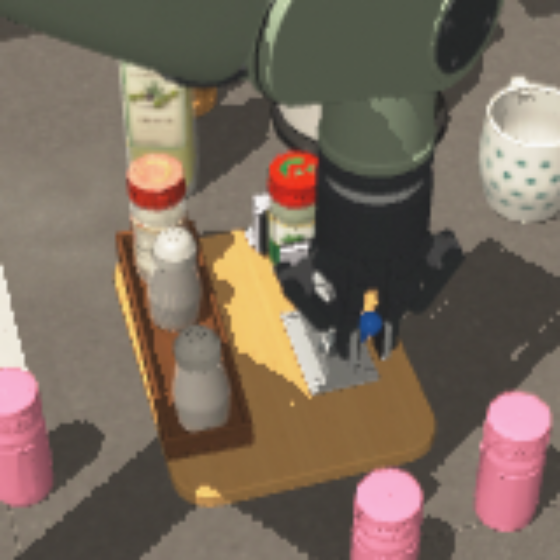

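```bash
cat > ang.py <<'E'
from h import *
def ang(n="wrist"):
    H=np.array([565,25.5,50]);dd=np.array([np.cos(np.radians(44)),np.sin(np.radians(44)),0]);pp=np.array([dd[1],-dd[0],0])
    d=optics.get_image(n);P,uv=cloud(d);hsv=cv2.cvtColor(d["img"],cv2.COLOR_BGR2HSV)[uv[:,1],uv[:,0]]
    m=(hsv[:,0]>105)&(hsv[:,0]<125)&(hsv[:,1]>150)&(P[:,2]>30)&(P[:,2]<190)&(np.hypot(P[:,0]-H[0],P[:,1]-H[1])<130)
    Q=P[m]-H;a=-(Q@dd);b=Q@pp;z=Q[:,2];k=abs(b-np.median(b))<2.5;a,z=a[k],z[k]
    # line fit of ridge with 8.8 mm offset: axis through hinge?
    q=np.c_[a,z];c=np.median(q,0)
    vx,vy,x0,y0=cv2.fitLine(q.astype(np.float32),cv2.DIST_HUBER,0,.01,.01).ravel()
    if vx<0 and vy<0 or vy<0: vx,vy=-vx,-vy
    off=vx*(-y0)-vy*(-x0)
    print(n,len(q),"angle",round(float(np.degrees(np.arctan2(vy,vx))),1),"hinge offset from ridge",round(float(off),1),"extent",(q@[vx,vy]).min().round(1),(q@[vx,vy]).max().round(1))
    return d
E
python3 -c "
from ang import *
ang('wrist');print(observe()['ee_pos'])"
```

```text
wrist 3059 angle 53.3 hinge offset from ridge -11.0 extent 42.6 113.9
[526.13420678 -13.47688216 105.94241531]
```

```bash

python3 -m handwheel '[10,4,0,4.5,0,10,4.3,0,4.2,0,10,4.6,0,3.9,0,10,4.9,0,3.6,0,10,5.1,0,3.2,0,10,5.3,0,2.9,0]' 90
python3 -c "
from ang import *
ang('wrist');print(observe()['ee_pos'],observe()['wrist_force'],observe()['gripper_width'])"
```

```text
time_s: 27.4
ee_pos: [510.7, -28.5, 78.4]
tool_rot: [0.265, 0.657, 0.265, -0.654]
wrist_force: [0.7, 7.2, 4.0]
gripper_width: 15.4
wrist 3663 angle 33.8 hinge offset from ridge -9.8 extent 40.0 112.3
[510.47366361 -28.66653478  77.3117282 ] [0.59614973 3.18980208 4.57104546] 15.561819868175853
```

```bash

python3 -m handwheel '[10,5.5,0,2.5,0,10,5.6,0,2.1,0,10,5.8,0,1.7,0,10,6,0,1.2,0,10,6,0,0.8,0,10,5,0,0,0,10,3,0,0,0,10,0,0,0,0]' 90
python3 -c "
from ang import *
d=ang('wrist');cv2.imwrite('pics/w12.png',d['img']);print(observe()['ee_pos'],observe()['wrist_force'],observe()['gripper_width'])"
```

```text
time_s: 28.25
ee_pos: [504.7, -34.2, 39.9]
tool_rot: [0.266, 0.656, 0.265, -0.654]
wrist_force: [3.0, 4.0, -0.2]
gripper_width: 15.7
wrist 3749 angle 9.6 hinge offset from ridge -8.3 extent 39.0 110.4
[504.66807023 -34.26943035  39.92919379] [2.33230448 4.96878724 0.04153623] 15.740340398238951
```

View pics/w12.png

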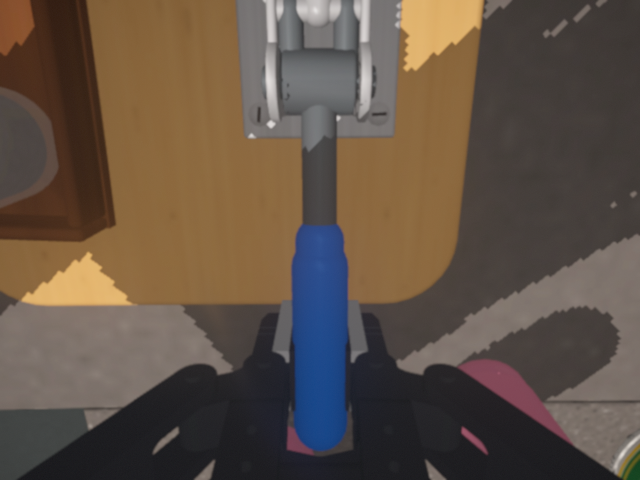

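```bash

python3 -m handwheel '[10,3,0,0,0,10,3,0,0,0,10,0,0,0,0]' 90
python3 -c "
from ang import *
d=ang('wrist');print(observe()['ee_pos'],observe()['wrist_force'],observe()['gripper_width'])"
```

```text
time_s: 28.6
ee_pos: [505.7, -33.5, 35.3]
tool_rot: [0.264, 0.658, 0.264, -0.654]
wrist_force: [1.1, 8.9, 8.8]
gripper_width: 15.7
wrist 3647 angle 6.8 hinge offset from ridge -8.0 extent 38.7 110.5
[505.73638544 -33.52158827  35.36683226] [1.1373083  8.49377538 7.49008795] 15.47685009229421
```

```bash

python3 -m handwheel '[60,0,0,0,0,60,0,0,0,0,60,-20,0,0,0,60,-30,0,0,0,60,-10,0,0,0,0,0,0,0,0,0,0,0,0,0,0,0,0,0,0,0,0,0,0,0]' 60
python3 -c "
from ang import *
d=ang('wrist');cv2.imwrite('pics/w13.png',d['img']);ang('scene');print(observe()['ee_pos'],observe()['wrist_force'],observe()['gripper_width'])"
python3 -m handwheel '[0,6,0,0,0,0,6,0,0,0,0,3,0,0,0,0,0,0,0,0]' 60
```

```text
time_s: 29.55
ee_pos: [502.5, -34.5, 92.2]
tool_rot: [-0.264, -0.655, -0.265, 0.657]
wrist_force: [-0.8, -0.2, 0.2]
gripper_width: 0.3
wrist 1266 angle 7.7 hinge offset from ridge -7.2 extent 39.6 87.8
scene 38 angle 4.9 hinge offset from ridge -8.5 extent 43.9 112.4
[502.87814631 -34.50464863  92.59289264] [ 0.23968985 -0.26984518  0.18795557] -0.06630033452660021
time_s: 30.05
ee_pos: [502.8, -34.5, 77.6]
tool_rot: [-0.264, -0.655, -0.265, 0.656]
wrist_force: [-0.4, 0.2, 0.2]
gripper_width: -0.5
```

```bash

python3 -m handwheel '[0,2,0,0,0,0,2,0,0,0,0,0,0,0,0]'
python3 -m handwheel '[0,2,0,0,0,0,0,0,0,0]'
```

```text
time_s: 30.35
ee_pos: [503.9, -34.8, 76.2]
tool_rot: [-0.265, -0.656, -0.265, 0.656]
wrist_force: [-3.3, 0.9, 11.1]
gripper_width: 0.0
time_s: 30.55
ee_pos: [504.0, -34.9, 75.8]
tool_rot: [-0.265, -0.655, -0.265, 0.656]
wrist_force: [-8.8, 1.5, 20.9]
gripper_width: 0.4
```

```bash

python3 -m handwheel '[0,-10,0,0,0,0,-30,0,0,0,0,-40,0,0,0,0,-40,0,0,0,0,-30,0,30,0,0,0,0,30,0,0,0,0,30,0,0,0,0,0,0,0,0,0,0,0]'
python3 - <<'E'
from ang import *
d=ang("wrist");cv2.imwrite("pics/w14.png",d["img"])
P,uv=cloud(d);m=(np.hypot(P[:,0]-652,P[:,1]-110)<35)&(P[:,2]>112)&(P[:,2]<130);print("green",m.sum(),cv2.minEnclosingCircle(P[m][:,:2].astype(np.float32)) if m.sum() else 0)
e=ang("scene");cv2.imwrite("pics/s14.png",cv2.resize(e["img"][150:310,235:395],None,fx=3.5,fy=3.5))
e=ang("top");cv2.imwrite("pics/t14.png",cv2.resize(e["img"][160:310,210:370],None,fx=4,fy=4));P,uv=cloud(e)
for n,x,y,a,b in (("green",652.7,110,112,130),("brown",595,203,118,135)):
    m=(np.hypot(P[:,0]-x,P[:,1]-y)<30)&(P[:,2]>a)&(P[:,2]<b);print(n,m.sum(),cv2.minEnclosingCircle(P[m][:,:2].astype(np.float32)) if m.sum() else 0, P[m].mean(0))
print(observe()["ee_pos"],observe()["time_s"])
E
```

```text
time_s: 31.45
ee_pos: [438.8, -97.3, 222.8]
tool_rot: [0.264, 0.656, 0.264, -0.656]
wrist_force: [-0.3, -0.4, 1.0]
gripper_width: 0.2
wrist 839 angle 6.5 hinge offset from ridge -8.5 extent 38.6 111.9
green 0 0
scene 42 angle 5.1 hinge offset from ridge -9.2 extent 44.8 112.6
top 81 angle 6.1 hinge offset from ridge -8.3 extent 42.2 113.3
green 363 ((652.9608764648438, 110.18292236328125), 22.85597801208496) [652.2760039  109.6569713  120.98896382]
brown 367 ((593.0599975585938, 201.79087829589844), 22.34560203552246) [593.02298124 201.5358887  125.97336279]
[439.31338967 -96.67303522 222.54074953] 31.6
```

View pics/s14.png

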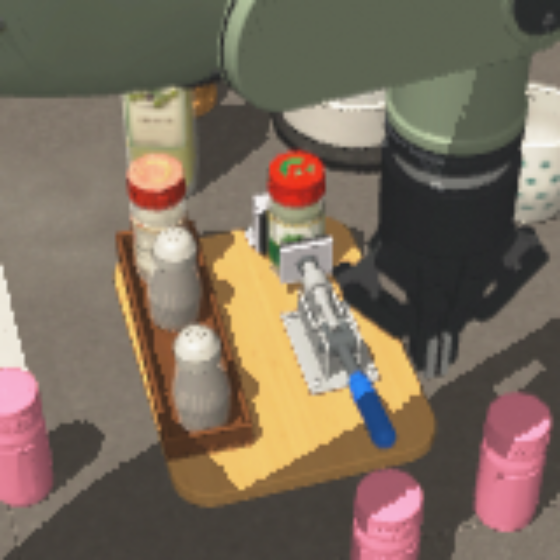

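View pics/t14.png

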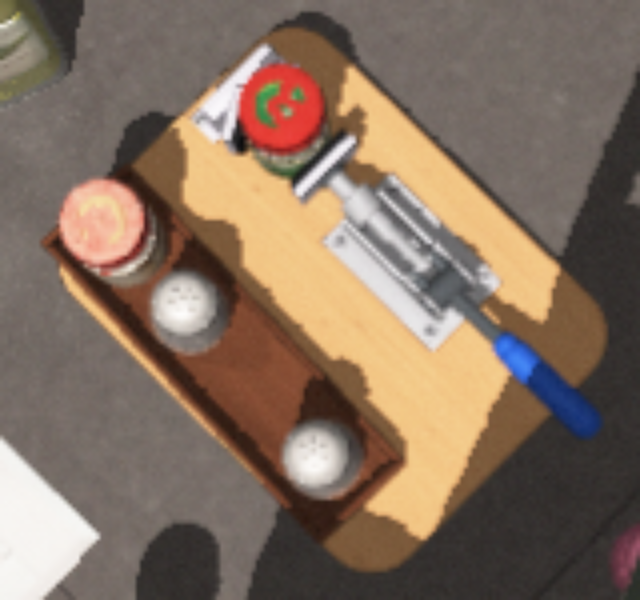

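View pics/w14.png

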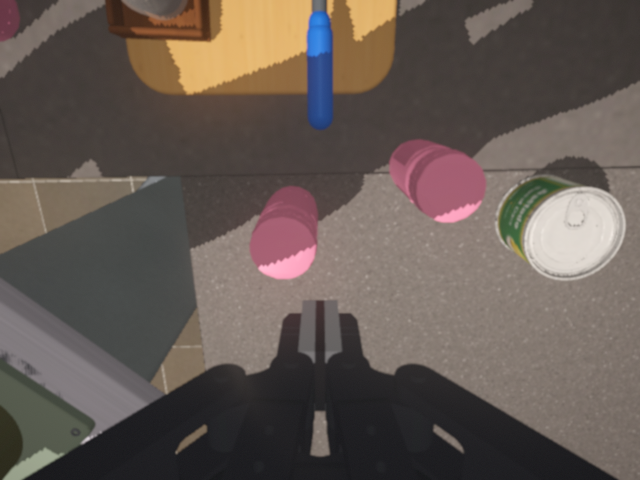

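```bash
python3 -c "
from station import ticket
print(ticket.hand_in())"
```

```text
the job is handed in; nothing more can be done
None
```

The swap is done and handed in at about 31.6 s of the 67 s limit. The brown-label jar now stands in the tray's formerly empty place, and the green-label jar is locked in the clamp.

**What happened on the way**
- **Raising the handle:** the grip slipped out of the fingers at about 70°. I gripped it again and carried it to fully up, then moved the brown jar.
- **Lowering the handle:** the handle lagged a few degrees behind the fingers. I drove it past dead centre and then pressed it down from above with the closed fingertips. It met a hard stop at 21 N.

**Last checks**
- **Handle:** it reads 6.1° above level from the top camera, 6.5° from the wrist camera and 5.1° from the scene camera. Locked is 6°.
- **Green jar:** its cap is centred at (653.0, 110.2) mm, within 1 mm of where the brown jar was first gripped.
- **Brown jar:** it is upright at (593, 202) mm, on its place to about 1 mm.
- **Everything else:** both shakers, the tin and the pink look-alikes are standing. I saw no sign that anything had moved, but I compared their positions by eye and did not measure them.
- **Not checked:** the wrist camera could not see the green jar in the final view, so its position rests on the top camera alone. I never measured the clamp's grip force on the jar.

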